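Ratchet the receiver-box clamp nut tight

ROBOT

A 7-joint arm with a two-finger parallel gripper is mounted at the origin on the work surface. World frame = base frame: x ahead of the robot, y to its left, z up, the work surface at z = 0. Lengths are in m, angles in rad, forces in N, time in s.
With the tool pointing down it reaches from about 0.35 to 0.9 m from the base axis. Payload 19.9 kg.
Tool frame: the origin (TCP) lies on the centre line of the jaws, within the pads' length; the fingertips stand 11 mm ahead of it and the grasp point (between the pads) lies 8 mm behind it (r.nose_length is the z of the fingertips in the tool frame, in m); z points along the fingers, y is the line along which they close (so a half turn about z gives the same grasp; the last joint's range is limited). The gripper opens to 94 mm and grips with 3 to 60 N. Pads are 16 mm wide; open, the fingers measure 119 mm over their backs; the gripper's body (75 mm by 177 mm) begins 78 mm behind the grasp point.
Start: joints at [1.214, 0.417, -0.01, 1.614, 0.005, 1.111, -0.053], TCP at [0.194, -0.594, 0.216] pointing down, gripper open.
Joint ranges: [-2.81, 2.81], [-0.39, 2.02], [-1.27, 1.25], [0.06, 2.57], [-1.19, 4.33], [0.19, 2], [-2.82, 2.82]. Speed limits (rad/s): [1.89, 1.89, 2.39, 2.39, 3.01, 3.01, 3.01].

INTERFACE

Orientations are given as a rotation vector (axis times angle).
In Python, from plant import readout, eyes, order, r gives the robot as it stands.
- The arm moves only by the tool arm_command, never from a script. Its argument "commands" is a list of rows, each a list of 4 numbers: the shift along the tool's x, y, z in cm, then the turn about the tool's z in degrees. In form: [[x, y, z, twist], ...]. A call has 1 to 8 rows; each row shifts and turns the commanded pose from where the row before left it, along the tool's axes as they then stand; what a row does not reach is not made up. A row lasts 1/10 s, in which the tool goes at most 50 mm and 8.59 degrees, less where a joint would pass 70% of its speed; a pose out of reach is approached as far as the arm can. A call with a gripper value outside its range is refused whole. "hand" is the opening, from -1 (shut) to 1 (fully open), so that 0 is half open, set as the call begins (left out, the last holds). The fingers move at their own pace and stop on an object; "grip_force" is the grip in N (left out, the last holds). Time passes only in rows, so rows that do not move let the fingers close. It gives the time, the measured TCP pose, the force and the opening at its end, in the units of the state.
- readout.sense(): the state, without advancing time (a new reading comes with each control period).
- eyes.camera(name): name is "scene" or "top" or "wrist"; returns a dict with "image" (384x512x3 uint8, blue, green, red), "K" (3x3 intrinsics, pixels), "extrinsics" (4x4, takes a point from world to camera coordinates); the wrist camera has in their place "hand_eye" (4x4, takes a point from camera to tool coordinates, whose origin is the TCP and whose axes are the flange's). Camera axes: x right, y down, z forward; pixel columns grow to the right and rows downward; lengths in m; the calibration is good to about 2 mm. A picture is of the moment at which its call begins: read the wrist's pose just before it. There is no depth.
- order.sign_off(): hands the job in, once; it reports no verdict.
The state is a dict: "clock": time; "joints": joint angles; "joint_vel": joint speeds; "joint_efforts": joint torques, N m; "position": TCP position; "tcp_rot": TCP orientation; "force": force on the tool from outside, world axes, zero at the start; "torque": the same for the moment, N m; "width": finger opening in m.
Only numpy, scipy, OpenCV 4.12 (cv2) and the standard library are available. Lean on these libraries where they do the work, as an engineer would, in place of code of your own. Each camera call takes 0.05 s, during which the arm holds its last target. There are 200 camera calls.

TASK

Tighten the clamp nut on the metal receiver box with the ratchet spanner that already sits on it: swing the handle clockwise (seen from above), bring it back, and repeat in short swings until the nut is fully tight, then let go. Leave the loose spare spanner on the bench where it lies.

Things in the scene. Friction and masses are not known exactly. Their poses are not given: they have to be found in the camera images.
- pivot (a point): Nut axis at the spanner's mid-height, 85 mm above the bench, on a clamp bar across a fixed open aluminium box (210 x 200 mm, rim 60 mm high). Box axes: z up, -x over the near wall (85 mm off) where the handle sticks out, y along the bar. Two black modules, 54 to 76 mm from the axis in -x and 100 mm high, flank the handle and stop it 0.45 rad either side of -x. Spanner head 40 mm wide.
- handle (a point): Grip point of the ratchet spanner on the nut: mid-height of its level steel handle, 145 mm from the pivot, 20 mm from its end; 14 mm wide, 12 mm thick, its -x runs outward. Captive: only swings level about the pivot. Clockwise from above (end towards box +y) drives the nut after up to 10 degrees of slack, about 3 N at this point; swung back it clicks freely, the nut stays. It stays where left.
- lock_nut (a joint): Clamp nut angle in rad, growing clockwise from above: starts at 0 to 0.3, fully tight against a solid stop at 1.5, so it takes two to four swings. The dark pointer on its brass top (30 mm long) points to the box's -x (handle side) at 0 and along the clamp bar to +y when tight. Once tight the torque-limiting spanner slips at 1.2 N m (8 N at the grip point): more swings do no harm.
- spare_spanner: Loose spare ratchet spanner of the same shape (185 mm long, head 40 mm wide and 14 mm high, 0.25 kg) lying on the bench left or right of the box, on no nut. To be left alone. Origin on the bench under the middle of its length, handle to -x. A screwdriver, a black USB stick and a white ferrite block also lie loose beside the box.

How it is judged:
At the end, for the whole second after the job is handed in: The clamp nut is tight: turned to within 10 degrees (0.17 rad) of its stop at 1.5 rad, and the spare spanner is within 30 mm of where it lay at the start (value of joint lock_nut above 1.33 rad and distance of spare_spanner from where it was at the start of the episode below 0.03 m); the robot touches nothing.
It fails at once if the spare spanner is moved by more than 30 mm (distance of spare_spanner from where it was at the start of the episode above 0.03 m).
It also fails if it takes over 48 s, if anything falls off the work surface, if the arm or the gripper's body presses on something with over 40 N, if the wrist force passes 120 N, or if a joint passes its speed limit or range.

## Working session

There is one attempt and no reset: what is moved stays moved. The work goes in short steps, Python scripts to look and compute and a tool call to move; the robot and the scene stay as the last step left them, time stands still between calls to the robot, and variables do not carry over. Pictures are saved under pics/ and viewed, on a budget of 10 in all, crops included, one or two more only if the job needs it, and the job is handed in when it is done.

Besides the shell and the picture viewer there is one more tool, called by a JSON object that holds its "fn" and its "kwargs", one argument or row to a line. arm_command: Moves the arm, as the interface text tells. Its arguments: {"type":"object","properties":{"commands":{"type":"array"},"hand":{"type":"number"},"grip_force":{"type":"number"}},"required":["commands"]}

```bash
ls; mkdir -p pics
python3 - <<'E'
from plant import readout, eyes, order, r
import cv2,numpy as np
s=readout.sense();print({k:np.round(v,3) for k,v in s.items()})
for n in("top","scene"):
    c=eyes.camera(n);cv2.imwrite(f"pics/{n}0.png",c["image"]);np.savez(f"{n}.npz",K=c["K"],E=c["extrinsics"]);print(np.round(c["K"],1),np.round(c["extrinsics"],3))
print(r.nose_length)
E
```

```text
pics
{'clock': np.float64(0.0), 'joints': array([ 1.213,  0.418, -0.01 ,  1.614,  0.005,  1.111, -0.053]), 'joint_vel': array([-0.   , -0.001,  0.   ,  0.001,  0.001, -0.001,  0.001]), 'joint_efforts': array([-1.0000e-03, -8.5124e+01,  6.3800e-01, -4.2599e+01, -4.9000e-02,
        1.9000e-02,  0.0000e+00]), 'position': array([ 0.194, -0.594,  0.216]), 'tcp_rot': array([-3.101, -0.494,  0.   ]), 'force': array([-0.238,  0.423,  0.107]), 'torque': array([0.028, 0.024, 0.026]), 'width': np.float64(0.094)}
[[448.9   0.  255.5]
 [  0.  448.9 184.5]
 [  0.    0.    1. ]] [[-0.114 -0.993 -0.004  0.02 ]
 [-0.965  0.112 -0.238  0.637]
 [ 0.237 -0.023 -0.971  0.765]
 [ 0.     0.     0.     1.   ]]
[[441.3   0.  260.2]
 [  0.  441.3 194.2]
 [  0.    0.    1. ]] [[ 0.172  0.985 -0.009 -0.077]
 [ 0.75  -0.137 -0.647 -0.433]
 [-0.638  0.105 -0.763  1.144]
 [ 0.     0.     0.     1.   ]]
0.011
```

View pics/top0.png

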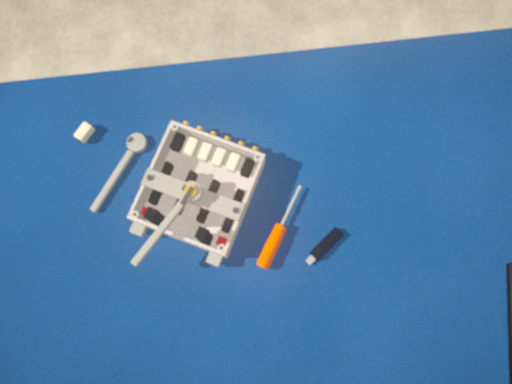

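View pics/scene0.png

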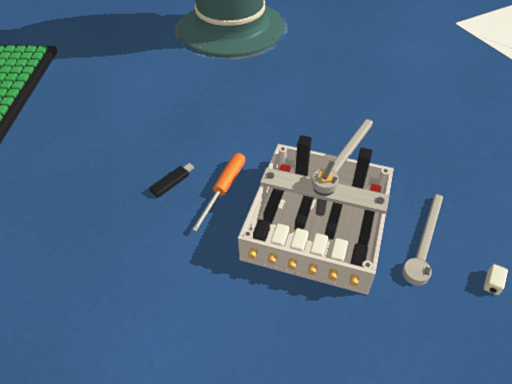

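Top view: pivot about (190,190), handle end (134,263). The rim corners are (172,123), (265,153), (228,253) and (130,217). The spare lies to the left, from (137,142) to (94,210). Scene view: pivot (325,180), handle end (369,123).

```bash
cat > h.py <<'E'
import numpy as np
def ray(n,uv):
    d=np.load(n+".npz");R=d["E"][:3,:3];t=d["E"][:3,3]
    return -R.T@t, R.T@np.linalg.inv(d["K"])@np.array([*uv,1.])
def plane(n,uv,z):
    o,v=ray(n,uv);return o+v*(z-o[2])/v[2]
E
python3 - <<'E'
from h import *
for n,uv,z,l in [("top",(191,190),.085,"piv"),("top",(134,263),.085,"end"),("scene",(325,178),.09,"piv"),("scene",(369,123),.085,"end"),
 ("top",(172,123),.06,"c"),("top",(265,153),.06,"c"),("top",(228,253),.06,"c"),("top",(130,217),.06,"c"),
 ("top",(145,178),.07,"barL"),("top",(238,210),.07,"barR"),("top",(137,142),.007,"spareH"),("top",(94,210),.007,"spareE")]:
    print(l,n,np.round(plane(n,uv,z),3))
E
```

```text
piv top [0.637 0.067 0.085]
end top [0.515 0.178 0.085]
piv scene [0.635 0.069 0.09 ]
end scene [0.519 0.18  0.085]
c top [0.783 0.096 0.06 ]
c top [ 0.7   -0.079  0.06 ]
c top [0.516 0.011 0.06 ]
c top [0.604 0.188 0.06 ]
barL top [0.674 0.153 0.07 ]
barR top [ 0.592 -0.016  0.07 ]
spareH top [0.771 0.18  0.007]
spareE top [0.637 0.274 0.007]
```

```bash
cat >> h.py <<'E'
from scipy.spatial.transform import Rotation as Ro
def plan(s,xy,z,ang,n):
    """equal steps in world line, constant twist; rows in tool cm/deg"""
    R=Ro.from_rotvec(s["tcp_rot"]).as_matrix();p=np.array(s["position"])
    a0=np.degrees(np.arctan2(R[1,0],R[0,0]));da=(a0-ang+180)%360-180
    d=(np.array([*xy,z])-p)/n
    print("ang",a0.round(1),"twist tot",da.round(1),"tilt",R[:,2].round(3))
    for i in range(n):
        Ri=R@Ro.from_euler("z",da/n*i,degrees=True).as_matrix()
        print([*(Ri.T@d*100).round(2).tolist(),round(da/n,2)])
E
python3 - <<'E'
from h import *
from plant import readout
plan(readout.sense(),(.530,.167),.19,137,20)
E
```

```text
ang 18.1 twist tot -118.9 tilt [-0.     0.001 -1.   ]
[2.78, -3.09, 0.13, np.float64(-5.95)]
[3.08, -2.79, 0.13, np.float64(-5.95)]
[3.36, -2.46, 0.13, np.float64(-5.95)]
[3.59, -2.09, 0.13, np.float64(-5.95)]
[3.79, -1.71, 0.13, np.float64(-5.95)]
[3.95, -1.31, 0.13, np.float64(-5.95)]
[4.06, -0.89, 0.13, np.float64(-5.95)]
[4.13, -0.47, 0.13, np.float64(-5.95)]
[4.16, -0.04, 0.13, np.float64(-5.95)]
[4.14, 0.39, 0.13, np.float64(-5.95)]
[4.08, 0.82, 0.13, np.float64(-5.95)]
[3.97, 1.24, 0.13, np.float64(-5.95)]
[3.82, 1.64, 0.13, np.float64(-5.95)]
[3.63, 2.03, 0.13, np.float64(-5.95)]
[3.4, 2.39, 0.13, np.float64(-5.95)]
[3.13, 2.73, 0.13, np.float64(-5.95)]
[2.83, 3.04, 0.13, np.float64(-5.95)]
[2.5, 3.32, 0.13, np.float64(-5.95)]
[2.15, 3.56, 0.13, np.float64(-5.95)]
[1.76, 3.77, 0.13, np.float64(-5.95)]
```

{"fn": "arm_command", "kwargs": {
  "commands": [
    [2.8,-3.1,0.1,-6],
    [3.1,-2.8,0.1,-6],
    [3.4,-2.5,0.1,-6],
    [3.6,-2.1,0.1,-6],
    [3.8,-1.7,0.1,-6],
    [3.9,-1.3,0.1,-6],
    [4.1,-0.9,0.1,-6],
    [4.1,-0.5,0.1,-6]
  ]
}}

```text
clock: 0.9
position: [0.3279, -0.2868, 0.2083]
tcp_rot: [-2.63, -1.719, 0.0]
force: [1.5, -0.3, 0.0]
width: 0.0939
```

{"fn": "arm_command", "kwargs": {
  "commands": [
    [4.2,0,0.1,-6],
    [4.1,0.4,0.1,-6],
    [4.1,0.8,0.1,-6],
    [4.0,1.2,0.1,-6],
    [3.8,1.6,0.1,-6],
    [3.6,2.0,0.1,-6],
    [3.4,2.4,0.1,-6],
    [3.1,2.7,0.1,-6]
  ]
}}

```text
clock: 1.7
position: [0.4581, 0.0184, 0.2005]
tcp_rot: [1.703, 2.639, -0.0]
force: [0.7, -0.9, -0.4]
width: 0.0939
```

Run:
```python
from h import *
from plant import readout
s=readout.sense();print(s["clock"],s["position"])
plan(s,(.530,.167),.19,137,5)
```

```text
1.7 [0.45805727 0.01836463 0.20046772]
ang 114.3 twist tot -22.7 tilt [ 0. -0. -1.]
[2.12, 2.54, 0.21, np.float64(-4.53)]
[1.91, 2.7, 0.21, np.float64(-4.53)]
[1.69, 2.84, 0.21, np.float64(-4.53)]
[1.46, 2.96, 0.21, np.float64(-4.53)]
[1.22, 3.07, 0.21, np.float64(-4.53)]
```

{"fn": "arm_command", "kwargs": {
  "commands": [
    [2.1,2.5,0.2,-4.5],
    [1.9,2.7,0.2,-4.5],
    [1.7,2.8,0.2,-4.5],
    [1.5,2.9,0.2,-4.5],
    [1.2,3.0,0.2,-4.5],
    [0,0,0,0],
    [0,0,0,0]
  ]
}}

```text
clock: 2.4
position: [0.5285, 0.1642, 0.1899]
tcp_rot: [-1.161, -2.918, 0.0]
force: [-0.8, -0.4, 0.3]
width: 0.0941
```

Run:
```python
from h import *
from plant import readout,eyes
import cv2
s=readout.sense();print(s["clock"],s["position"]);c=eyes.camera("wrist");cv2.imwrite("pics/w1.png",c["image"])
H=c["hand_eye"];R=Ro.from_rotvec(s["tcp_rot"]).as_matrix();T=np.eye(4);T[:3,:3]=R;T[:3,3]=s["position"]
np.savez("wrist.npz",K=c["K"],E=np.linalg.inv(T@H));print(H.round(3))
a=np.degrees(np.arctan2(R[1,0],R[0,0]));print(a)
```

```text
2.4 [0.528492   0.16421091 0.18990699]
[[-0.001 -0.972 -0.236  0.068]
 [ 1.    -0.001  0.001 -0.001]
 [-0.001 -0.236  0.972 -0.169]
 [ 0.     0.     0.     1.   ]]
136.62155409406017
```

View pics/w1.png

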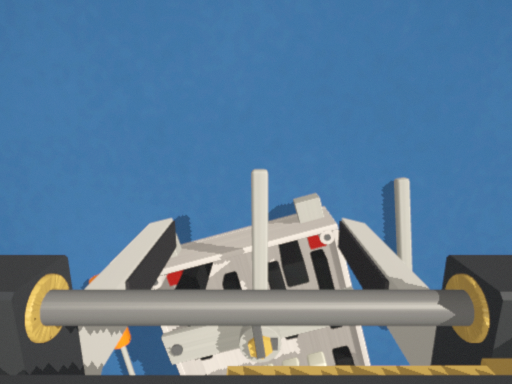

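Wrist view: the handle runs straight up at column ~260, with its tip at (260,170). It sits centred between the open fingers.

Run:
```python
from h import *
from plant import readout
e=plane("wrist",(260,171),.088);m=plane("wrist",(259.5,280),.091);p=plane("wrist",(257.5,345),.095)
d=(m-e);a=np.degrees(np.arctan2(-d[1],-d[0]));print(e,m,p,a)
u=-d[:2]/np.linalg.norm(d[:2]);g=e[:2]-u*.02;print(g, "pivot",e[:2]-u*.165)
plan(readout.sense(),g,.083,a,4)
```

```text
[0.51514625 0.1794227  0.088     ] [0.58643489 0.11159012 0.091     ] [0.63192656 0.06608881 0.095     ] 136.42305375638293
[0.52963524 0.16563614] pivot [0.63468038 0.06568356]
ang 136.6 twist tot 0.1 tilt [-0.001 -0.    -1.   ]
[0.02, 0.06, 2.68, np.float64(0.03)]
[0.02, 0.06, 2.68, np.float64(0.03)]
[0.02, 0.06, 2.68, np.float64(0.03)]
[0.02, 0.06, 2.68, np.float64(0.03)]
```

{"fn": "arm_command", "kwargs": {
  "commands": [
    [0,0.1,2.7,0],
    [0,0.1,2.7,0],
    [0,0,2.7,0],
    [0,0,2.6,0],
    [0,0,0,0]
  ]
}}

```text
clock: 2.95
position: [0.5286, 0.1635, 0.0811]
tcp_rot: [-1.163, -2.915, 0.005]
force: [-0.4, -0.5, 0.1]
width: 0.0938
```

{"fn": "arm_command", "kwargs": {
  "commands": [
    [0,0,0,0],
    [0,0,0,0],
    [0,0,0,0],
    [0,0,0,0],
    [0,0,0,0],
    [0,0,0,0]
  ],
  "hand": -1,
  "grip_force": 20
}}

```text
clock: 3.55
position: [0.5303, 0.1653, 0.0837]
tcp_rot: [1.162, 2.919, 0.0]
force: [0.1, 0.0, 0.3]
width: 0.0491
```

{"fn": "arm_command", "kwargs": {
  "commands": [
    [0,0,0,0],
    [0,0,0,0],
    [0,0,0,0],
    [0,0,0,0],
    [0,0,0,0],
    [0,0,0,0]
  ]
}}

```text
clock: 4.15
position: [0.5302, 0.1654, 0.0834]
tcp_rot: [-1.162, -2.919, -0.0]
force: [0.4, 0.7, -0.5]
width: 0.0139
```

{"fn": "arm_command", "kwargs": {
  "commands": [
    [-0.06,-1.26,0,-5],
    [-0.06,-1.26,0,-5],
    [-0.06,-1.26,0,-5],
    [-0.06,-1.26,0,-5]
  ]
}}

```text
clock: 4.55
position: [0.5028, 0.1229, 0.0835]
tcp_rot: [0.631, 3.077, 0.001]
force: [7.2, 0.4, -5.5]
width: 0.0137
```

{"fn": "arm_command", "kwargs": {
  "commands": [
    [-0.05,-1.2,0,-4.75],
    [-0.05,-1.2,0,-4.75],
    [-0.05,-1.2,0,-4.75],
    [-0.05,-1.2,0,-4.75],
    [0,0,0,0],
    [0,0,0,0]
  ]
}}

```text
clock: 5.15
position: [0.492, 0.0767, 0.0835]
tcp_rot: [0.123, 3.138, 0.001]
force: [8.4, 1.5, -10.3]
width: 0.0137
```

{"fn": "arm_command", "kwargs": {
  "commands": [
    [-0.06,1.26,0,5],
    [-0.06,1.26,0,5],
    [-0.06,1.26,0,5],
    [-0.06,1.26,0,5],
    [-0.06,1.26,0,5],
    [-0.06,1.26,0,5],
    [-0.06,1.26,0,5]
  ]
}}

```text
clock: 5.85
position: [0.5238, 0.158, 0.0834]
tcp_rot: [-1.065, -2.955, 0.001]
force: [-1.7, -1.6, 1.0]
width: 0.0138
```

{"fn": "arm_command", "kwargs": {
  "commands": [
    [-0.06,1.26,0,5],
    [-0.05,1.1,0,4.5],
    [0,0,0,0],
    [0,0,0,0]
  ]
}}

```text
clock: 6.25
position: [0.5399, 0.1748, 0.0834]
tcp_rot: [-1.296, -2.861, -0.0]
force: [-3.0, 1.6, 2.1]
width: 0.0139
```

{"fn": "arm_command", "kwargs": {
  "commands": [
    [-0.06,-1.26,0,-5],
    [-0.06,-1.26,0,-5],
    [-0.06,-1.26,0,-5],
    [-0.06,-1.26,0,-5],
    [-0.06,-1.26,0,-5],
    [-0.06,-1.26,0,-5],
    [-0.06,-1.26,0,-5],
    [-0.06,-1.26,0,-5]
  ]
}}

```text
clock: 7.05
position: [0.493, 0.0867, 0.0835]
tcp_rot: [0.235, 3.132, 0.001]
force: [8.9, 1.4, -10.0]
width: 0.0135
```

{"fn": "arm_command", "kwargs": {
  "commands": [
    [-0.05,-1.2,0,-4.75],
    [0,0,0,0],
    [0,0,0,0]
  ]
}}

```text
clock: 7.35
position: [0.492, 0.0753, 0.0835]
tcp_rot: [0.115, 3.138, 0.001]
force: [6.1, 2.0, -8.3]
width: 0.0136
```

{"fn": "arm_command", "kwargs": {
  "commands": [
    [-0.06,1.26,0,5],
    [-0.06,1.26,0,5],
    [-0.06,1.26,0,5],
    [-0.06,1.26,0,5],
    [-0.06,1.26,0,5],
    [-0.06,1.26,0,5],
    [-0.06,1.26,0,5]
  ]
}}

```text
clock: 8.05
position: [0.5231, 0.1572, 0.0834]
tcp_rot: [-1.057, -2.957, 0.001]
force: [-3.5, 1.0, 2.1]
width: 0.0136
```

{"fn": "arm_command", "kwargs": {
  "commands": [
    [-0.06,1.26,0,5],
    [-0.05,1.1,0,4.5],
    [0,0,0,0],
    [0,0,0,0]
  ]
}}

```text
clock: 8.45
position: [0.5394, 0.1742, 0.0834]
tcp_rot: [-1.289, -2.864, -0.0]
force: [-6.0, 5.8, 2.6]
width: 0.0138
```

{"fn": "arm_command", "kwargs": {
  "commands": [
    [-0.06,-1.26,0,-5],
    [-0.06,-1.26,0,-5],
    [-0.06,-1.26,0,-5],
    [-0.06,-1.26,0,-5],
    [-0.06,-1.26,0,-5],
    [-0.06,-1.26,0,-5],
    [-0.06,-1.26,0,-5],
    [-0.06,-1.26,0,-5]
  ]
}}

```text
clock: 9.25
position: [0.4929, 0.0857, 0.0835]
tcp_rot: [0.227, 3.133, 0.0]
force: [5.7, 2.1, -6.3]
width: 0.0142
```

{"fn": "arm_command", "kwargs": {
  "commands": [
    [-0.05,-1.2,0,-4.75],
    [0,0,0,0],
    [0,0,0,0]
  ]
}}

```text
clock: 9.55
position: [0.4918, 0.0738, 0.0834]
tcp_rot: [0.106, 3.14, 0.0]
force: [1.0, 2.0, -3.1]
width: 0.014
```

{"fn": "arm_command", "kwargs": {
  "commands": [
    [-0.06,1.26,0,5],
    [-0.06,1.26,0,5],
    [-0.06,1.26,0,5],
    [-0.06,1.26,0,5],
    [-0.06,1.26,0,5],
    [-0.06,1.26,0,5],
    [-0.06,1.26,0,5]
  ]
}}

```text
clock: 10.25
position: [0.5221, 0.1559, 0.0834]
tcp_rot: [-1.048, -2.959, 0.004]
force: [-12.8, -0.7, 11.7]
width: 0.0137
```

{"fn": "arm_command", "kwargs": {
  "commands": [
    [-0.06,1.26,0,5],
    [-0.05,1.1,0,4.5],
    [0,0,0,0],
    [0,0,0,0]
  ]
}}

```text
clock: 10.65
position: [0.5385, 0.1735, 0.0834]
tcp_rot: [-1.283, -2.865, 0.002]
force: [-12.1, 4.4, 9.3]
width: 0.0135
```

Run:
```python
from plant import eyes
import cv2,numpy as np
a=cv2.resize(eyes.camera("top")["image"][140:240,110:260],None,fx=4,fy=4,interpolation=2)
b=cv2.resize(eyes.camera("scene")["image"][110:240,240:400],None,fx=4,fy=4,interpolation=2)[:400,:]
cv2.imwrite("pics/c1.png",cv2.resize(np.hstack([a,b]),(800,258)))
cv2.imwrite("pics/c1.png",np.vstack([a,b[:, :600][:200]])[:600])
```

```text
(no output)
```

View pics/c1.png

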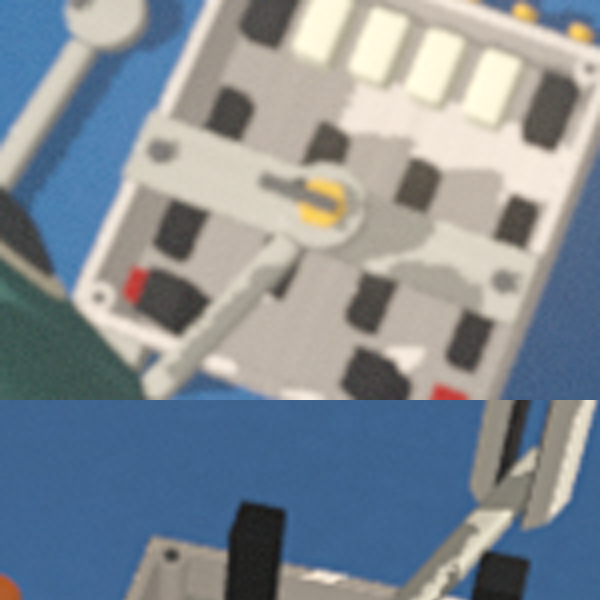

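The crop shows the dark pointer running from (340,205) to (262,182), nearly along the bar towards +y. That reads as tight or nearly so. I'll do one more swing to be sure, checking the force partway for slip.

{"fn": "arm_command", "kwargs": {
  "commands": [
    [-0.06,-1.26,0,-5],
    [-0.06,-1.26,0,-5],
    [-0.06,-1.26,0,-5],
    [-0.06,-1.26,0,-5],
    [-0.06,-1.26,0,-5],
    [-0.06,-1.26,0,-5],
    [-0.06,-1.26,0,-5],
    [-0.06,-1.26,0,-5]
  ]
}}

```text
clock: 11.55
position: [0.4928, 0.0849, 0.0834]
tcp_rot: [-0.222, -3.133, 0.001]
force: [1.2, 2.0, -1.6]
width: 0.014
```

{"fn": "arm_command", "kwargs": {
  "commands": [
    [-0.06,1.26,0,5],
    [-0.06,1.26,0,5],
    [-0.06,1.26,0,5],
    [-0.06,1.26,0,5],
    [-0.06,1.26,0,5]
  ]
}}

```text
clock: 12.05
position: [0.5141, 0.1437, 0.0831]
tcp_rot: [-0.905, -3.005, 0.005]
force: [-12.6, -0.3, 9.7]
width: 0.0138
```

{"fn": "arm_command", "kwargs": {
  "commands": [
    [-0.06,1.26,0,5],
    [-0.06,1.26,0,5],
    [-0.03,0.6,0,2.5],
    [0,0,0,0],
    [0,0,0,0]
  ]
}}

```text
clock: 12.55
position: [0.5339, 0.1685, 0.0832]
tcp_rot: [-1.22, -2.891, 0.003]
force: [-14.3, 5.8, 7.2]
width: 0.0134
```

{"fn": "arm_command", "kwargs": {
  "commands": [
    [0,0,0,0],
    [0,0,0,0],
    [0,0,0,0],
    [0,0,0,0],
    [0,0,0,0],
    [0,0,0,0]
  ],
  "hand": 0
}}

```text
clock: 13.15
position: [0.5366, 0.1672, 0.0835]
tcp_rot: [1.225, 2.893, 0.0]
force: [0.4, 0.6, 0.5]
width: 0.047
```

{"fn": "arm_command", "kwargs": {
  "commands": [
    [0,0,-1.5,0],
    [0,0,-3,0],
    [0,0,-4,0],
    [2,0,-4,0],
    [4,0,-2,0],
    [4,0,0,0],
    [4,0,0,0],
    [0,0,0,0]
  ]
}}

```text
clock: 13.95
position: [0.4356, 0.2715, 0.2302]
tcp_rot: [1.215, 2.896, 0.002]
force: [-0.5, -0.6, -0.6]
width: 0.0469
```

Run:
```python
from plant import eyes,readout
import cv2,numpy as np
s=readout.sense();print(s["clock"],s["position"],s["force"],s["width"])
t=eyes.camera("top")["image"];cv2.imwrite("pics/t2.png",cv2.resize(t[100:290,60:300],None,fx=3,fy=3,interpolation=2))
```

```text
13.95 [0.43564101 0.27154351 0.23015295] [-0.49179663 -0.6370747  -0.58971794] 0.046885100377990915
```

View pics/t2.png

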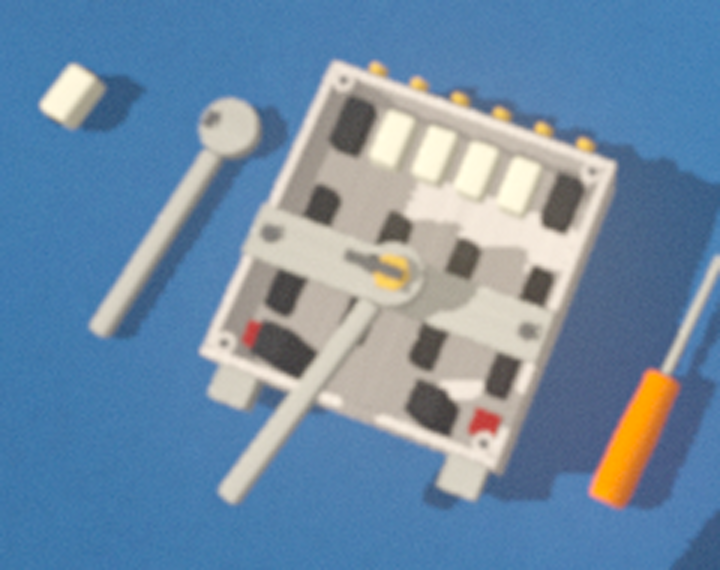

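The released view shows the pointer from (405,270) to (348,256). That is unchanged by the fourth swing, so the nut is at its stop; 1.5 rad is about 4° short of the bar direction, as seen. The spare's head is at full-image (137,142), same as at the start. The gripper is clear.

```bash
python3 -c "
from plant import order;print(order.sign_off())"
```

```text
the job is handed in; nothing more can be done
None
```

I tightened the clamp nut with four clockwise swings of about 40–45° each, taking the handle back between them. Then I let go, lifted clear and handed the job in at about 14 s.

- **Nut:** the pointer lies along the clamp bar to +y, about 5° short of it in the image. That fits the stop at 1.5 rad. It read the same before and after the fourth swing, and the sideways force at the handle rose in the third and fourth swings, which suggests the spanner was slipping at its torque limit. I judged the angle from the picture only; the nut's joint value was not read.
- **Spare spanner:** its head is at the same top-camera position as at the start, pixel (137, 142).
- **Gripper:** it is about 0.23 m above the bench, with under 1 N in each direction at the wrist.

The force readings I got stayed under about 20 N. They included some pull along the handle and up or down, probably because my pivot estimate was a millimetre or two off. No check failed.

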